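Set a bench mill's head to its depth mark against the backlash and lock it

TASK

Set the small bench mill to its depth mark free of backlash: with a light hand, turn the handwheel on top clockwise (seen from above) past the index tongue until it gently meets its depth stop, then bring it back anticlockwise only, until the crank handle stands exactly over the tongue. Then push the lock lever on the side of the mill's head down until it bites, and press it home firmly with 10 to 20 newtons. Force nothing and leave the other things on the bench alone.

Things in the scene. Friction and masses are not known exactly. Their poses are not given: they have to be found in the camera images.
- mill: small grey bench mill, fixed: cast base 200 x 130 mm, at the back a column on which the head slides, in front a vice with an aluminium blank. Origin: on the bench under the middle of the base; x points from the front (vice) to the column, y to the mill's left, z up. Motor top at z = 170 mm. A steel index tongue under the handwheel points to the front (-x)
- wheel_centre (a point): centre of the handwheel's upper face, on its upright axis, on top of the column: 40 mm behind the mill's origin (+x), 240 mm above the bench
- handwheel: aluminium handwheel, 82 mm across, level, on top of the column. Clockwise (from above) lowers the head, 10 mm a turn (1.6 mm a radian). Running force at the crank handle 2 to 4 N, but under 1 N within the play: after every reversal the wheel turns 0.75 rad before the head follows. Under the rim, below the handle, a 6 mm dog meets the depth stop's pin. Origin: on the axis, 213 mm up
- crank_handle: black upright crank handle on the handwheel, 17 mm thick, 46 mm tall, 34 mm from the axis, spinning freely on its pin (its own yaw says nothing). Origin: centre of its foot, 241 mm above the bench. It starts 1.3 to 3.2 rad short of the mark, that is anticlockwise of it
- mark (a point): the point over the index tongue, straight to the front of the axis, where the foot of the crank handle must stand in the end
- stop_ring: depth stop: dark clamp ring round the wheel's shaft under the wheel (its yaw is set anew each time), with a 6 mm pin that halts the clockwise turning wheel hard, somewhere between 1.0 and 1.8 rad past the mark. 8 to 12 N at the handle is a gentle touch; over 20 N strains it. Origin: on the axis, 212 mm up
- head_height (a joint): height of the head over its depth mark, m: starts 3 to 5 mm up. 0 with the handle at the mark and the play taken up by raising; 1.2 mm too high if the handle came to the mark while lowering
- lock_lever: lock lever on the head's right side (mill -y), riding with the head: a steel arm 8 mm thick from its pivot 85 mm forward and up and 45 mm outward to a black ball. Origin: on the pivot, whose axis is level along the mill's y; in the mill's frame at x = +30, y = -50 mm, z = 124 mm when the head is at its mark. Stays where it is left
- lever_ball (a point): centre of the black ball, 20 mm in diameter, at the end of the lock lever; swings in an upright plane 95 mm to the right of the mill's middle, radius 85 mm about the pivot. Starts 13 to 42 degrees above the pivot. It goes down easily (1 N) until it bites, 10 to 27 degrees below the pivot; then it is firm, giving a few mm at 20 N. Going down it moves forward up to 22 mm, then back a little
- multimeter: yellow and black multimeter lying flat, 142 x 70 x 41 mm; bystander
- screwdriver: screwdriver lying on the bench, 206 mm long, 27 mm thick; bystander
- tape_roll: large roll of masking tape lying flat, diameter 106 mm, 25 mm high; bystander
- pencil: pencil lying on the bench, 112 mm long, 7 mm thick; bystander
- small_tape: small roll of insulating tape lying flat, diameter 55 mm, 19 mm high; bystander

How it is judged:
By the outcome, as a careful person would: the job done as asked, in the order asked, and still so for the second after the job is handed in, with the robot touching nothing.
It also fails if it takes over 67 s, if anything falls off the work surface, if the arm or the gripper's body presses on something with over 40 N, if the wrist force passes 120 N, or if a joint passes its speed limit or range.

ROBOT

A 6-joint arm with a two-finger parallel gripper is mounted at the origin on a cart in front of the work surface, level with it; the furniture and walls round the work are solid. World frame = base frame: x ahead of the robot, y to its left, z up, the work surface at z = 0. Lengths are in mm, angles in degrees, forces in N, time in s.
With the tool pointing down it reaches from about 350 to 850 mm from the base axis. Payload 8.1 kg.
Tool frame: the origin (TCP) lies midway between the tips of the shut fingers; the grasp point (between the pads) lies 19 mm behind it; z points along the fingers, y is the line along which they close (so a half turn about z gives the same grasp; the last joint's range is limited). The gripper opens to 85 mm and grips with 20 to 120 N. Pads are 22 mm wide; open, the fingers measure 114 mm over their backs; the gripper's body (76 mm by 85 mm) begins 54 mm behind the grasp point. The pads swing forward as they close: fully open they stand 13 mm farther back than shut.
Start: joints at [66.326, 7.471, 85.268, -0, 87.261, -4.893], TCP at [193.155, 568.064, 231.292] pointing down, gripper open.
Joint ranges: [-169.43, 169.43], [-51.17, 129.36], [1.28, 143.12], [-76.62, 256.62], [0, 156.53], [-152.29, 152.29]. Speed limits (degrees/s): [136.94, 136.94, 159.86, 180, 180, 180].

INTERFACE

Orientations are given as [roll, pitch, yaw] about the fixed x, y, z axes, in that order (R = Rz(yaw) Ry(pitch) Rx(roll)).
In Python, from bench import r gives the robot as it stands. The module is installed in compiled form; this text tells all that it offers.
- The arm moves only by the tool jog_arm, never from a script. Its argument "rows" is a list of rows, each a list of 2 entries, a list of its own where there are three numbers: the shift along the tool's x, y, z in mm, then the turn, a rotation vector about the tool's x, y, z in rad. A call has 1 to 10 rows; each row is the pose to reach, as a shift and turn from the pose commanded when the call began, along the tool's axes at that moment; what a row does not reach only later rows make up. A row lasts 1/10 s, in which the tool goes at most 50 mm and 8.59 degrees, less where a joint would pass 70% of its speed; a pose out of reach is approached as far as the arm can. A call with a gripper value outside its range is refused whole. "grip" is the finger opening in mm, from 0 to 85.4, set as the call begins (left out, the last holds). The fingers move at their own pace and stop on an object; "force" is the grip in N (left out, the last holds). Time passes only in rows, so rows that repeat a pose let the fingers close. It gives the time, the measured TCP pose, the force, the opening and the grip force at its end, in the units of the state.
- r.sense(): the state, without advancing time (a new reading comes with each control period).
- r.snapshot(name): name is "scene" or "top" or "wrist"; returns (picture, depth): 480x640x3 uint8, blue, green, red; 480x640 float32, mm along the optical axis (not along the pixel's ray), 0 where there is no reading.
- r.camera_params(name): a dict with "fx", "fy", "cx", "cy" (pixels), "pose" (4x4, takes a point from camera to world coordinates); the wrist camera has in their place "tool_from_camera" (4x4, takes a point from camera to tool coordinates, whose origin is the TCP and whose axes are the flange's). Camera axes: x right, y down, z forward; pixel columns grow to the right and rows downward; lengths in mm; the calibration is good to about 2 mm. A picture is of the moment at which its call begins: read the wrist's pose just before it. camera_params takes no time and is no camera call.
- r.hand_in(): hands the job in; it is judged then, once.
The state is a dict: "time": time; "joint_pos": joint angles; "qd": joint speeds; "joint_efforts": joint torques, N m; "tool_pos": TCP position; "tcp_rot": TCP orientation; "ft_force": force on the tool from outside, world axes, zero at the start; "wrist_torque": the same for the moment, N m; "finger_gap": finger opening in mm; "grip_force": force on a finger pad.
Only numpy, scipy, OpenCV 4.12 (cv2) and the standard library are available. Lean on these libraries where they do the work, as an engineer would, in place of code of your own. Each camera call takes 0.05 s, during which the arm holds its last target. There are 200 camera calls.

## Working session

There is one attempt and no reset: what is moved stays moved. The work goes in short steps, Python scripts to look and compute and a tool call to move; the robot and the scene stay as the last step left them, time stands still between calls to the robot, and variables do not carry over. Pictures are saved under pics/ and viewed, at most 10 in all, crops included, and the job is handed in when it is done.

Besides the shell and the picture viewer there is one more tool, called after ">>>" as name(argument=value, ...) on one line, values as JSON. jog_arm: Moves the arm, as the interface text tells. Its arguments: {"type":"object","properties":{"rows":{"type":"array"},"grip":{"type":"number"},"force":{"type":"number"}},"required":["rows"]}

```bash
mkdir -p pics
cat > h.py <<'E'
import numpy as np, cv2
from bench import r
from scipy.spatial.transform import Rotation as R
def snap(n,f):
    s=r.sense(); im,d=r.snapshot(n); cv2.imwrite('pics/'+f+'.png',im); np.save('pics/'+f+'.npy',d); 
    c=r.camera_params(n)
    if n=='wrist':
        T=np.eye(4); T[:3,:3]=rot(s['tcp_rot']); T[:3,3]=s['tool_pos']; c['pose']=T@np.array(c['tool_from_camera'])
    np.save('pics/'+f+'_c.npy',np.array([c['fx'],c['fy'],c['cx'],c['cy']]+list(np.array(c['pose']).ravel())))
    return im,d,c
def rot(a): return R.from_euler('xyz',a,degrees=True).as_matrix()
def cam(f):
    v=np.load('pics/'+f+'_c.npy'); return v[:4],v[4:].reshape(4,4)
def px(f,u,v,depth=None,z=None):
    k,P=cam(f); ray=np.array([(u-k[2])/k[0],(v-k[3])/k[1],1])
    if z is not None:
        d=P[:3,:3]@ray; return P[:3,3]+d*(z-P[2,3])/d[2]
    if depth is None:
        D=np.load('pics/'+f+'.npy'); w=D[int(v)-1:int(v)+2,int(u)-1:int(u)+2]; depth=np.median(w[w>0])
    return P[:3,:3]@(ray*depth)+P[:3,3]
def proj(f,p):
    k,P=cam(f); q=P[:3,:3].T@(np.array(p)-P[:3,3]); return k[0]*q[0]/q[2]+k[2],k[1]*q[1]/q[2]+k[3]
E
python3 - <<'E'
from h import *
print(r.sense())
snap('scene','s0'); snap('top','t0')
for n in ('s0','t0'): print(cam(n))
E
```

```text
{'time': 0.0, 'joint_pos': array([ 6.63261481e+01,  7.51352495e+00,  8.53304312e+01, -1.79275842e-03,
        8.72604023e+01, -4.89243691e+00]), 'qd': array([-0.00968913, -0.02857864, -0.07322087, -0.01582114,  0.05292777,
        0.03618302]), 'joint_efforts': array([-6.21899358e-05, -5.69386768e+01, -5.00556850e+01, -2.18929513e-04,
        1.46943773e-02,  8.39424001e-05]), 'tool_pos': array([192.93734037, 567.55301149, 230.24988498]), 'tcp_rot': array([-1.79895869e+02, -7.11621891e-03,  1.61218666e+02]), 'ft_force': array([-0.48885075, -0.84718518, -0.74971689]), 'wrist_torque': array([-0.02490681,  0.02615591,  0.05845463]), 'grip_force': 0.0, 'finger_gap': 85.36766460366621}
(array([498.58360925, 498.58360925, 316.69439481, 237.82660287]), array([[ 8.66930527e-01, -1.77151847e-01,  4.65884840e-01,
         5.24198153e+01],
       [-4.98258008e-01, -3.32500165e-01,  8.00738783e-01,
        -8.63954952e+02],
       [ 1.30544319e-02, -9.26315747e-01, -3.76521869e-01,
         5.98140060e+02],
       [ 0.00000000e+00,  0.00000000e+00,  0.00000000e+00,
         1.00000000e+00]]))
(array([601.48334734, 601.48334734, 321.15566833, 234.93851037]), array([[-3.53335228e-03, -9.89379420e-01,  1.45313037e-01,
         3.42099505e+02],
       [-9.99993324e-01,  3.36057617e-03, -1.43444660e-03,
         1.06412411e+01],
       [ 9.30876413e-04, -1.45317135e-01, -9.89384689e-01,
         1.58494159e+03],
       [ 0.00000000e+00,  0.00000000e+00,  0.00000000e+00,
         1.00000000e+00]]))
```

View pics/s0.png

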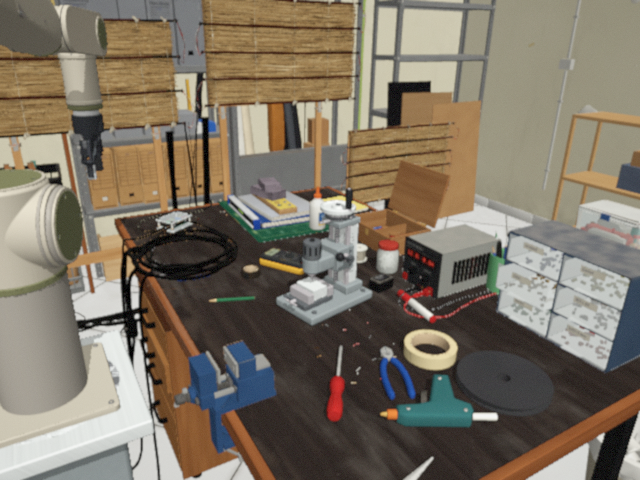

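View pics/t0.png

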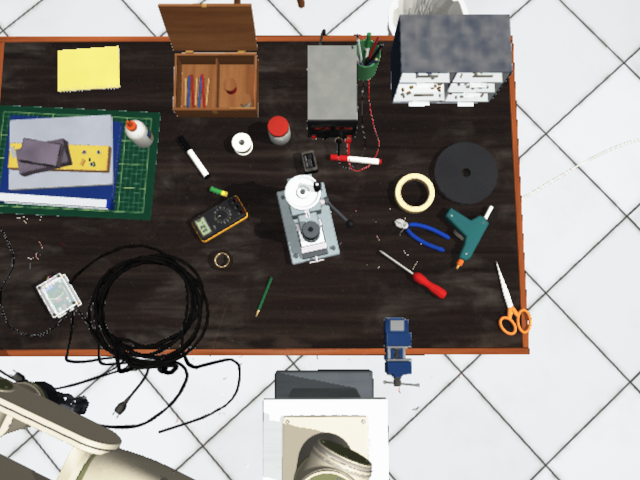

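The scene view shows the mill mid-bench (wheel near (338,208)). The top view shows the wheel near (303,191), the handle near (318,185) and the lever ball near (350,223). I'll enlarge both.

Run:
```python
from h import *
a=cv2.imread('pics/t0.png')[165:275,260:370]; b=cv2.imread('pics/s0.png')[180:325,270:380]
a=cv2.resize(a,(440,440),interpolation=cv2.INTER_CUBIC); b=cv2.resize(b,(334,440),interpolation=cv2.INTER_CUBIC)
cv2.imwrite('pics/c0.png',np.hstack([a,b]))
for p in [(303,191),(295,200),(350,223),(318,185)]: print(p,px('t0',*p))
```

```text
(303, 191) [640.07075862  49.65734727 245.20174749]
(295, 200) [621.18600228  68.20224315 235.85590544]
(350, 223) [576.93982489 -59.84190323 179.08021591]
(318, 185) [644.23638289  15.33380993 286.84165783]
```

View pics/c0.png

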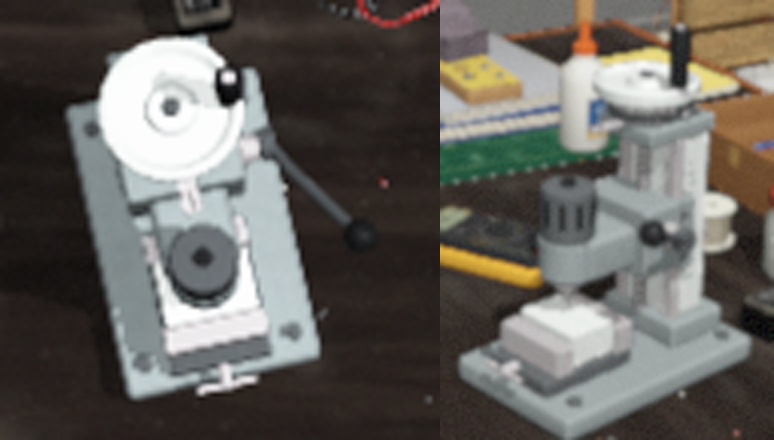

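The crop shows the wheel centre at t0 (302.8,191.2), handle top (317,184.5), motor (310.8,229.2), ball (350.2,223.8) and the tongue tip near (308,215). The handle is on the mill's right, about 1.5 rad short of the mark.

Run:
```python
from h import *
k,P=cam('t0'); D=np.load('pics/t0.npy')
v,u=np.mgrid[165:275,260:370]; d=D[165:275,260:370]
X=np.stack([(u-k[2])/k[0]*d,(v-k[3])/k[1]*d,d],-1)@P[:3,:3].T+P[:3,3]
X=X[d>0]
w=X[(X[:,2]>228)&(X[:,2]<255)]; c,rr=cv2.minEnclosingCircle(w[:,:2].astype(np.float32)); print('wheel',c,rr,len(w),w[:,2].max())
hd=X[X[:,2]>270]; print('handle',hd.mean(0),len(hd))
m=X[(X[:,2]>160)&(X[:,2]<180)&(X[:,1]>0)]; print('motor',m.mean(0),cv2.minEnclosingCircle(m[:,:2].astype(np.float32)))
b=X[(X[:,1]<-48)&(X[:,2]>100)&(X[:,2]<230)]; print('ball',b)
c0=lambda x,y,z:px('t0',260+x/4,165+y/4,z=z)
for z in (15,20): print('corners',c0(130,398,z),c0(320,355,z),c0(68,110,z))
print('wheelc',c0(171,105,240),'handletop',c0(229,72,287),'tongue',c0(192,208,212), 'motor',c0(203,257,170))
base=X[(X[:,2]>8)&(X[:,2]<30)]; print(cv2.minAreaRect(base[:,:2].astype(np.float32)),np.median(base[:,2]))
print(r.camera_params('wrist'))
```

```text
wheel (640.47021484375, 50.96417999267578) 41.40460968017578 946 253.5213282283023
handle [645.68444266  17.22810793 284.68690059] 55
motor [563.25084301  33.68104024 172.993764  ] ((564.2247924804688, 33.863277435302734), 21.113245010375977)
ball [[597.6013516  -49.03390957 157.96712511]
 [593.48403406 -48.61711019 167.39383185]
 [594.09190774 -51.16085997 163.92049981]
 [591.48096581 -48.69570943 164.97280257]
 [592.24337939 -51.28263478 160.58552955]
 [592.49799141 -53.75379608 159.08956271]
 [588.49748995 -48.54046635 168.14831249]
 [588.59823104 -50.95789879 167.52269306]
 [588.21325985 -53.25135774 169.69007044]
 [588.69808474 -55.77175462 166.85575414]
 [588.22471164 -58.0343683  169.53163041]
 [587.82081842 -60.30801329 171.80810563]
 [587.66603616 -62.64832415 172.65205557]
 [586.91181619 -48.72135288 163.27659434]
 [586.16512659 -50.93288959 167.56591652]
 [585.67801965 -53.19798542 170.34798356]
 [584.87374236 -55.36745876 174.97227673]
 [584.49079987 -57.6400147  177.14979216]
 [584.30013963 -59.96127642 178.21065244]
 [585.0544572  -62.56369524 173.78285457]
 [584.321096
[... 2463 characters left out ...]
16.97748742 287.        ] tongue [585.86246471  38.98621868 212.        ] motor [563.68830259  33.31645628 170.        ]
((616.633544921875, 24.463623046875), (293.5121765136719, 292.8578796386719), 0.2601638734340668) 23.485300810424746
{'fx': 350.3264553675632, 'fy': 350.3264553675632, 'cx': 317.3162422070128, 'cy': 235.8274428608761, 'tool_from_camera': array([[-2.15692620e-04, -9.57449118e-01, -2.88602044e-01,
         7.28467972e+01],
       [ 9.99999887e-01, -3.28459422e-04,  3.42307306e-04,
         6.14832437e-01],
       [-4.22535889e-04, -2.88601937e-01,  9.57449081e-01,
        -1.42711003e+02],
       [ 0.00000000e+00,  0.00000000e+00,  0.00000000e+00,
         1.00000000e+00]])}
```

```bash
cat >> h.py <<'E'
def to(p,Rt=None):
    s=r.sense(); R0=rot(s['tcp_rot']); sh=R0.T@(np.array(p)-s['tool_pos']); w=np.zeros(3) if Rt is None else R.from_matrix(R0.T@Rt).as_rotvec()
    print('shift',sh.round(1),'turn',w.round(3),'n',np.linalg.norm(sh)/50,np.degrees(np.linalg.norm(w))/8.59); return sh,w
def aim(az,E):
    a,e=np.radians([az,E]); c,s=np.cos(a),np.sin(a)
    z=np.array([c*np.cos(e),s*np.cos(e),np.sin(e)]); x=np.array([c*np.sin(e),s*np.sin(e),-np.cos(e)])
    return np.stack([x,np.cross(z,x),z],1)
E
python3 - <<'E'
from h import *
to([400,250,260],aim(-30,-15)); to([545,105,222],aim(-30,-15))
E
```

```text
shift [-298.3 -234.1  -29.3] turn [ 0.127 -1.305  0.168] n 7.606098744611039 8.814048856502593
shift [-482.3 -324.6    8.8] turn [ 0.127 -1.305  0.168] n 11.628031543453908 8.814048856502593
```

>>> jog_arm(rows=[[[-30,-23,-3],[0.013,-0.13,0.017]],[[-65,-50,-6],[0.026,-0.26,0.034]],[[-100,-78,-10],[0.038,-0.39,0.05]],[[-135,-105,-13],[0.05,-0.52,0.067]],[[-170,-132,-16],[0.063,-0.65,0.084]],[[-200,-155,-20],[0.076,-0.78,0.1]],[[-235,-182,-23],[0.09,-0.91,0.117]],[[-265,-208,-26],[0.1,-1.04,0.134]],[[-290,-226,-29],[0.114,-1.17,0.15]],[[-298,-234,-29],[0.127,-1.305,0.168]]])

```text
time: 1.1
tool_pos: [400.6, 249.1, 261.2]
tcp_rot: [179.1, 75.3, 149.1]
ft_force: [1.6, -0.5, -1.0]
finger_gap: 85.6
grip_force: 0.0
```

Run:
```python
from h import *
s=r.sense();print(s['time'],s['joint_pos'],s['tool_pos'])
to([545,105,222],aim(-30,-15))
```

```text
1.1 [ 70.67826162  -2.06675368 122.46314018 -71.97251437  91.48189824
  32.24905288] [400.55983308 249.10872435 261.24636178]
shift [-12.3 -52.6 200.6] turn [ 0.     0.005 -0.004] n 4.155505416413178 0.04430697248770382
```

>>> jog_arm(rows=[[[-3,-13,45],[0,0,0]],[[-6,-26,95],[0,0,0]],[[-9,-38,145],[0,0,0]],[[-11,-48,185],[0,0,0]],[[-12,-52,200],[0,0,0]],[[-12,-52,200],[0,0,0]]])

```text
time: 1.7
tool_pos: [518.3, 121.3, 245.6]
tcp_rot: [-178.8, 69.6, 149.4]
ft_force: [0.5, -0.3, -0.1]
finger_gap: 85.5
grip_force: 0.0
```

Run:
```python
from h import *
im,d,c=snap('wrist','w1'); cv2.imwrite('pics/w1f.png',cv2.rotate(im,cv2.ROTATE_180)); print(r.sense()['joint_pos'],r.sense()['tool_pos'],c['pose'])
print(proj('w1',[640.5,50.6,213]),proj('w1',[633,84,210]))
```

```text
[ 45.03369063 -14.47986564 131.00608548 -76.5724127   69.83137672
  21.33339612] [519.11286688 120.86396002 245.88761373] [[ 5.26617656e-01  5.78110576e-02  8.48134261e-01  3.83657111e+02]
 [ 8.50072202e-01 -2.74221983e-02 -5.25951780e-01  2.05350764e+02]
 [-7.14812273e-03  9.97950853e-01 -6.35845868e-02  2.26578773e+02]
 [ 0.00000000e+00  0.00000000e+00  0.00000000e+00  1.00000000e+00]]
(np.float64(321.759049649662), np.float64(242.29600637670293)) (np.float64(353.1531701945869), np.float64(237.34570331801552))
```

View pics/w1f.png

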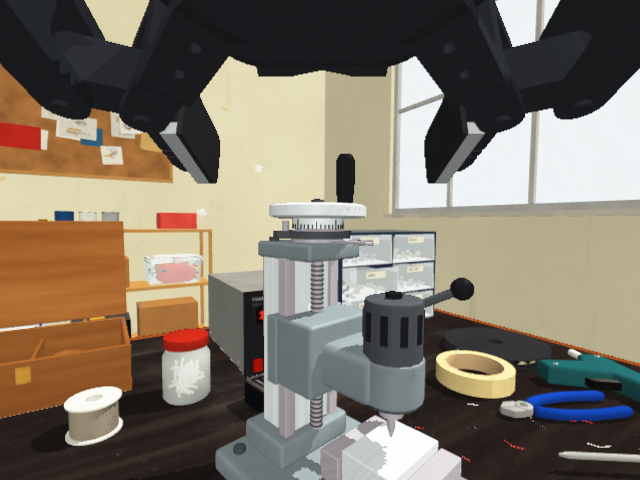

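The mill is in clear side view with the wheel at (317,210), handle (346,177), and ring and pin under the wheel near (285,230). I'll enlarge that area.

Run:
```python
from h import *
im=cv2.imread('pics/w1f.png')[195:255,260:390]; cv2.imwrite('pics/c1.png',cv2.resize(im,None,fx=6,fy=6,interpolation=cv2.INTER_CUBIC))
```

```text
(no output)
```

View pics/c1.png

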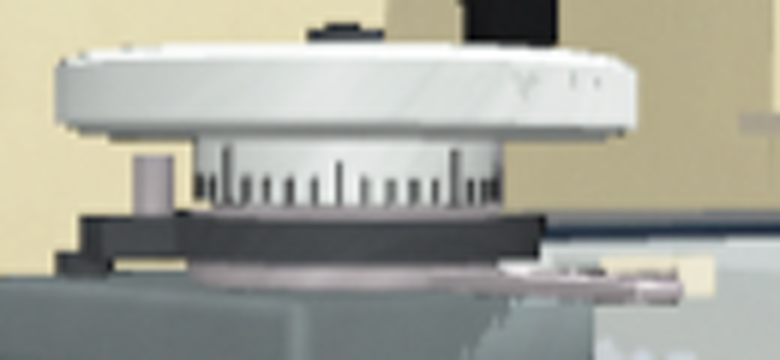

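Run:
```python
from h import *
D=np.load('pics/w1.npy')
print(D[249:258,350:358].round(0))
for v in (251,253): 
  q=px('w1',353.3,v)-np.array([640.5,50.6,0]); print(q,np.hypot(*q[:2]),np.degrees(np.arctan2(q[1],q[0])))
C=np.array([640.5,50.6]); k,P=cam('w1')
for rr in (30,32,34,36):
  for az in range(85,130,3):
    u=proj('w1',[C[0]+rr*np.cos(np.radians(az)),C[1]+rr*np.sin(np.radians(az)),213])[0]
    if abs(u-353.3)<.8: print(rr,az,u)
J=rot([180,0,0])
for az in (-18.8,-12): to([645.9,17.1,330],aim(az,-90))
```

```text
[[ 311.  285.  284.  283.  283.  284.  283.  284.]
 [3367.  285.  285.  283.  283.  283.  284.  282.]
 [3347.  284.  283.  283.  283.  283.  283.  283.]
 [3342.  285.  283.  281.  283.  282.  282.  282.]
 [3338.  284.  283.  284.  283.  282.  283.  284.]
 [3343.  284.  284.  284.  282.  283.  283.  283.]
 [3343.  285.  283.  283.  283.  283.  282.  284.]
 [3341.  285.  283.  283.  282.  283.  282.  283.]
 [3328.  284.  284.  284.  282.  283.  282.  283.]]
[ -0.67333551  30.21675197 220.60504258] 30.22425317715402 91.27654022204759
[ -0.57988607  30.17242499 222.21819333] 30.17799691642039 91.10103627382699
30 88 353.9734667556951
30 91 353.1400833072548
32 97 353.2790194469706
34 103 352.7567678445879
36 106 353.18118514990687
shift [-135.4  -22.   122.9] turn [-0.144  1.208 -0.194] n 3.683304497217349 8.21650866131299
shift [-135.4  -22.   122.9] turn [-0.216  1.2   -0.297] n 3.683304497217349 8.372857360462602
```

Run:
```python
from h import *
R0=rot(r.sense()['tcp_rot']); print((R0.T@[0,0,90]).round(0))
sh,w=to([640,25,335],aim(12.4,-90))
```

```text
[-84.  -1. -31.]
shift [-136.9  -18.4  112.6] turn [-0.473  1.148 -0.668] n 3.5634037195703443 9.40233469658475
```

>>> jog_arm(rows=[[[-42,0,-16],[-0.047,0.115,-0.067]],[[-84,-1,-31],[-0.095,0.23,-0.134]],[[-92,-4,-8],[-0.142,0.344,-0.2]],[[-100,-6,16],[-0.19,0.46,-0.267]],[[-107,-9,40],[-0.237,0.574,-0.334]],[[-114,-11,64],[-0.284,0.69,-0.4]],[[-121,-13,84],[-0.33,0.804,-0.468]],[[-128,-15,98],[-0.378,0.918,-0.534]],[[-134,-17,108],[-0.426,1.033,-0.6]],[[-137,-18,113],[-0.473,1.148,-0.668]]], grip=45)

```text
time: 2.75
tool_pos: [639.9, 26.2, 335.3]
tcp_rot: [-175.6, 11.9, -174.1]
ft_force: [0.2, -0.5, 0.3]
finger_gap: 45.4
grip_force: 0.0
```

Run:
```python
from h import *
im,d,c=snap('wrist','w2'); s=r.sense(); print(s['tool_pos'],s['tcp_rot'],s['joint_pos'],s['ft_force'])
for n,p in dict(C=[640.5,50.6,240],hand=[646,17,287],mark=[607.3,43.3,240],tongue=[586,39,212]).items(): print(n,proj('w2',p))
cv2.imwrite('pics/w2b.png',im)
```

```text
[641.30548986  24.70307833 331.66778898] [-175.73950582   11.15839798 -173.96594127] [ -0.7004926    1.71489039  81.77428132  -2.94325004  84.9436492
 -96.35573396] [-1.95094479 -0.69616641 -2.5341989 ]
C (np.float64(362.33463120442775), np.float64(215.46857472363197))
hand (np.float64(306.2419932731911), np.float64(252.3401634047363))
mark (np.float64(358.68586761879106), np.float64(167.68864958314862))
tongue (np.float64(355.68675894872524), np.float64(124.22140298635057))
```

View pics/w2b.png

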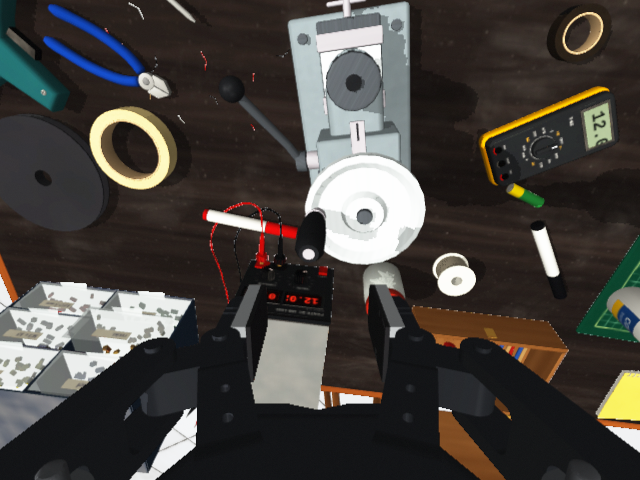

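The view shows the wheel hub at (364,215), handle top near (310,252) and tongue tip near (358,124), all within about 2 px of prediction. I'll go down onto the handle.

Run:
```python
from h import *
to([646.3,17.8,318],aim(12.4,-90)); to([646.3,17.8,251],aim(12.4,-90))
```

```text
shift [-1.5 -6.3 14.7] turn [-0.085  0.19  -0.118] n 0.3221217643393983 1.5973181468447155
shift [11.4 -1.4 80.3] turn [-0.085  0.19  -0.118] n 1.6223303981082342 1.5973181468447155
```

>>> jog_arm(rows=[[[-1,-3,7],[-0.04,0.1,-0.06]],[[-1.5,-6,15],[-0.085,0.19,-0.118]],[[-1.5,-6,15],[-0.085,0.19,-0.118]]])

```text
time: 3.1
tool_pos: [644.5, 19.6, 314.3]
tcp_rot: [-179.8, 0.3, -167.9]
ft_force: [0.4, 0.3, -1.9]
finger_gap: 44.8
grip_force: 0.0
```

Run:
```python
from h import *
im,d,c=snap('wrist','w3');s=r.sense(); print(s['tool_pos'],s['tcp_rot'],s['ft_force'])
for n,p in dict(C=[640.5,50.6,240],hand=[646,17,287],tongue=[586,39,212]).items(): print(n,proj('w3',p))
cv2.imwrite('pics/c3.png',cv2.resize(im[90:290,230:480],None,fx=3,fy=3,interpolation=cv2.INTER_CUBIC))
to([646.3,17.8,251],aim(12.4,-90))
```

```text
[644.66838546  20.13438139 316.47978976] [-179.69487166    0.57976192 -168.02876526] [ 1.23454546 -0.31180214  0.67325541]
C (np.float64(364.8911046505389), np.float64(249.54454244565719))
hand (np.float64(311.58670564642125), np.float64(276.13047341201525))
tongue (np.float64(362.98276731700133), np.float64(159.10424181318774))
shift [-0.4 -2.3 65.5] turn [-0.005  0.01  -0.008] n 1.310833989424212 0.09124900733541025
```

View pics/c3.png

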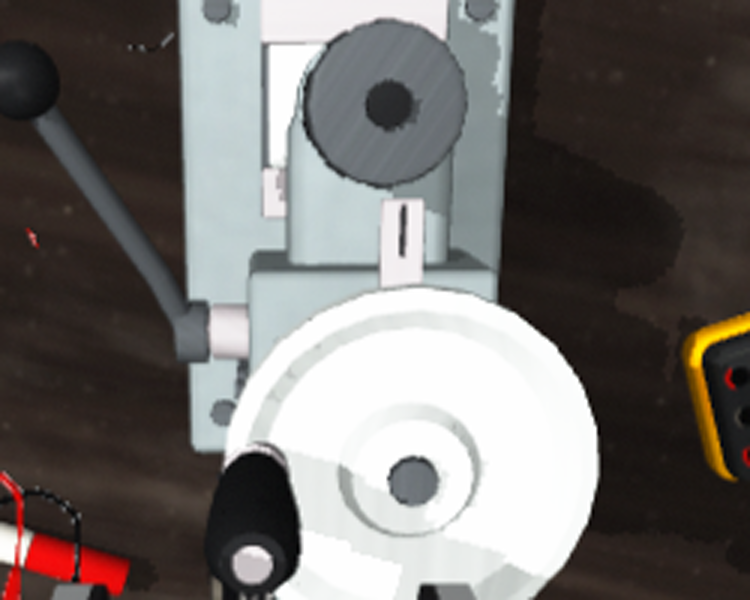

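The crop shows the hub at (368,250), handle top (314,278), and the tongue with its line near (364,160). That puts the handle about 1 mm to +x and +y of my estimate.

>>> jog_arm(rows=[[[-2,-2.5,30],[0,0,0]],[[-2,-2.5,55],[0,0,0]],[[-2,-2.5,65],[0,0,0]],[[-2,-2.5,65],[0,0,0]]])

```text
time: 3.55
tool_pos: [646.9, 19.0, 255.0]
tcp_rot: [-179.6, 0.9, -167.9]
ft_force: [0.3, 0.6, 0.4]
finger_gap: 45.0
grip_force: 0.0
```

>>> jog_arm(rows=[[[0,0,0],[0,0,0]],[[0,0,0],[0,0,0]],[[0,0,0],[0,0,0]],[[0,0,0],[0,0,0]],[[0,0,0],[0,0,0]]], grip=12, force=30)

```text
time: 4.05
tool_pos: [649.2, 18.2, 258.3]
tcp_rot: [-179.6, 1.1, -167.9]
ft_force: [-0.7, 0.4, 7.4]
finger_gap: 16.0
grip_force: 30.1
```

Run:
```python
from h import *
s=r.sense(); print(s)
```

```text
{'time': 4.05, 'joint_pos': array([-2.85417346e+00,  1.34366164e+01,  7.57862371e+01, -1.02405492e-01,
        8.95881620e+01, -1.04931808e+02]), 'qd': array([ 0.01916423,  0.00267227, -0.03115981, -0.01539439, -0.04362741,
       -0.02986554]), 'joint_efforts': array([-3.50533370e-01, -5.85402417e+01, -4.71380532e+01, -3.56186265e-01,
       -4.47380170e-01, -4.15910952e-03]), 'tool_pos': array([649.23560389,  18.2425169 , 258.28758882]), 'tcp_rot': array([-179.59463783,    1.12244069, -167.91872119]), 'ft_force': array([-0.6688095 ,  0.42464269,  7.37082059]), 'wrist_torque': array([0.23884916, 0.17144024, 0.01347868]), 'grip_force': 30.060412287712097, 'finger_gap': 16.019121522912467}
```

>>> jog_arm(rows=[[[0,0,-4],[0,0,0]],[[0,0,-6],[0,0,0]],[[0,0,-6],[0,0,0]]])

```text
time: 4.35
tool_pos: [647.0, 18.4, 259.2]
tcp_rot: [-179.7, 0.7, -167.9]
ft_force: [-0.5, 2.4, -15.5]
finger_gap: 15.7
grip_force: 29.9
```

Run:
```python
from h import *
s=r.sense(); print(s['tool_pos'],s['ft_force'],s['tcp_rot'])
# arc offsets in tool axes, clockwise from start azimuth a0, C estimate
a0=-80
x=-np.array([np.cos(np.radians(12.4)),np.sin(np.radians(12.4))]); y=np.array([-np.sin(np.radians(12.4)),np.cos(np.radians(12.4))])
f=lambda a:34*np.array([np.cos(np.radians(a)),np.sin(np.radians(a))])
for a0 in (-77,-81):
  for k in range(1,11):
    d=f(a0-5*k)-f(a0); print(a0,-5*k,round(d@x,1),round(d@y,1))
```

```text
[646.9625535   18.40098886 259.20084879] [ -0.45106206   2.38656724 -15.52418977] [-179.71181538    0.65850992 -167.90901808]
-77 -5 3.0 0.1
-77 -10 5.9 0.5
-77 -15 8.8 1.1
-77 -20 11.6 1.9
-77 -25 14.4 3.0
-77 -30 17.0 4.4
-77 -35 19.6 5.9
-77 -40 21.9 7.7
-77 -45 24.1 9.7
-77 -50 26.2 11.9
-81 -5 3.0 0.3
-81 -10 5.9 0.9
-81 -15 8.7 1.7
-81 -20 11.5 2.7
-81 -25 14.2 4.0
-81 -30 16.7 5.6
-81 -35 19.1 7.3
-81 -40 21.3 9.2
-81 -45 23.4 11.4
-81 -50 25.3 13.7
```

>>> jog_arm(rows=[[[1.5,0,2],[0,0,0]],[[3.0,0.2,4],[0,0,0]],[[5.9,0.7,4],[0,0,0]],[[8.8,1.4,4],[0,0,0]],[[11.6,2.3,4],[0,0,0]],[[14.3,3.5,4],[0,0,0]],[[16.9,5.0,4],[0,0,0]]])

```text
time: 5.05
tool_pos: [631.0, 19.4, 258.6]
tcp_rot: [-179.6, 1.0, -167.9]
ft_force: [4.1, 2.2, -1.4]
finger_gap: 16.4
grip_force: 31.1
```

```bash
cat >> h.py <<'E'
C=np.array([640.5,51.5])
def st():
    s=r.sense(); q=s['tool_pos'][:2]-C; a=np.arctan2(q[1],q[0]); e=np.array([np.cos(a),np.sin(a)]); t=np.array([e[1],-e[0]]); F=s['ft_force']
    print('t',s['time'],'pos',s['tool_pos'].round(1),'r',np.hypot(*q).round(1),'az',np.degrees(a).round(1),'Frad',(F[:2]@e).round(1),'Fcw',(F[:2]@t).round(1),'Fz',F[2].round(1),'gap',round(s['finger_gap'],1),'J6',s['joint_pos'][5].round(0))
    return np.degrees(a)
def arc(a0,steps,c=C,p0=None,r0=34):
    x=-np.array([np.cos(np.radians(12.4)),np.sin(np.radians(12.4))]); y=np.array([x[1],-x[0]])
    f=lambda a:r0*np.array([np.cos(np.radians(a)),np.sin(np.radians(a))])
    for k in steps: d=f(a0+k)-f(a0); print(k,round(d@x,1),round(d@y,1),end=' | ')
    print()
E
python3 - <<'E'
from h import *
a=st(); arc(-109,range(-5,-51,-5))
E
```

```text
t 5.05 pos [631.   19.4 258.6] r 33.5 az -106.5 Frad -3.3 Fcw -3.3 Fz -1.4 gap 16.4 J6 -105.0
-5 2.5 1.7 | -10 4.8 3.5 | -15 6.9 5.6 | -20 8.9 7.8 | -25 10.6 10.2 | -30 12.1 12.7 | -35 13.4 15.4 | -40 14.5 18.2 | -45 15.3 21.0 | -50 15.9 23.9 |
```

>>> jog_arm(rows=[[[2.4,1.8,0],[0,0,0]],[[4.6,3.7,0],[0,0,0]],[[6.6,5.8,0],[0,0,0]],[[8.5,8.1,0],[0,0,0]],[[10.1,10.5,0],[0,0,0]],[[11.5,13.0,0],[0,0,0]],[[12.7,15.7,0],[0,0,0]],[[13.7,18.4,0],[0,0,0]],[[14.5,21.2,0],[0,0,0]],[[15.1,24.1,0],[0,0,0]]])

```text
time: 6.05
tool_pos: [610.4, 39.2, 258.4]
tcp_rot: [-179.5, 0.9, -168.0]
ft_force: [-3.2, -4.8, 9.2]
finger_gap: 15.8
grip_force: 32.2
```

Run:
```python
from h import *
a=st(); arc(-159,range(-5,-51,-5))
```

```text
t 6.05 pos [610.4  39.2 258.4] r 32.5 az -157.7 Frad 4.8 Fcw -3.2 Fz 9.2 gap 15.8 J6 -103.0
-5 0.3 2.9 | -10 0.4 5.9 | -15 0.2 8.9 | -20 -0.3 11.8 | -25 -1.0 14.7 | -30 -2.0 17.5 | -35 -3.2 20.2 | -40 -4.6 22.8 | -45 -6.3 25.3 | -50 -8.1 27.6 |
```

>>> jog_arm(rows=[[[0.9,2.9,-0.5],[0,0,0]],[[1.5,6.0,-1],[0,0,0]],[[1.5,9.1,-1.5],[0,0,0]],[[1.1,12.1,-1.5],[0,0,0]],[[0.4,15.1,-1.5],[0,0,0]],[[-0.6,18.0,-1.5],[0,0,0]],[[-1.8,20.9,-1.5],[0,0,0]],[[-3.2,23.7,-1.5],[0,0,0]],[[-4.9,26.3,-1.5],[0,0,0]],[[-6.7,28.8,-1.5],[0,0,0]]])

```text
time: 7.05
tool_pos: [611.7, 68.9, 258.2]
tcp_rot: [-179.5, 0.9, -167.9]
ft_force: [5.6, -6.2, -0.4]
finger_gap: 16.1
grip_force: 31.3
```

Run:
```python
from h import *
C[:]=[639.8,52.3]
a=st(); arc(151,range(-3,-31,-3))
```

```text
t 7.05 pos [611.7  68.9 258.2] r 32.6 az 149.5 Frad -8.0 Fcw -2.5 Fz -0.4 gap 16.1 J6 -100.0
-3 -1.2 1.3 | -6 -2.5 2.5 | -9 -3.8 3.7 | -12 -5.2 4.8 | -15 -6.7 5.8 | -18 -8.2 6.8 | -21 -9.8 7.6 | -24 -11.4 8.4 | -27 -13.0 9.1 | -30 -14.7 9.7 |
```

>>> jog_arm(rows=[[[-1.6,0.8,0],[0,0,0]],[[-3.3,1.5,0],[0,0,0]],[[-4.9,2.2,0],[0,0,0]],[[-6.3,3.2,0],[0,0,0]],[[-7.8,4.2,0],[0,0,0]],[[-9.2,5.1,0],[0,0,0]],[[-10.7,5.8,0],[0,0,0]],[[-12.2,6.6,0],[0,0,0]]])

```text
time: 7.85
tool_pos: [621.6, 78.9, 258.5]
tcp_rot: [-179.7, 0.9, -167.9]
ft_force: [-3.9, -1.2, 2.6]
finger_gap: 15.7
grip_force: 31.6
```

Run:
```python
from h import *
from scipy.optimize import least_squares
s=r.sense()['tool_pos'][:2]
Q=np.array([(647,18.4),(631,19.4),(610.4,39.2),(611.7,68.9),s])
f=least_squares(lambda c:np.hypot(*(Q-c).T)-34,[640,51]); print(f.x,f.fun)
C[:]=f.x
a=st(); arc(127,range(-2,-25,-2))
```

```text
[641.64851514  51.86791576] [-0.10693618  0.16952484 -0.28137328  0.45294548 -0.34092812]
t 7.85 pos [621.6  78.9 258.5] r 33.7 az 126.5 Frad 1.3 Fcw -3.8 Fz 2.6 gap 15.7 J6 -99.0
-2 -1.1 0.5 | -4 -2.2 0.9 | -6 -3.3 1.3 | -8 -4.4 1.7 | -10 -5.6 2.0 | -12 -6.7 2.3 | -14 -7.9 2.5 | -16 -9.1 2.7 | -18 -10.2 2.9 | -20 -11.4 3.0 | -22 -12.6 3.1 | -24 -13.8 3.1 |
```

>>> jog_arm(rows=[[[-1.1,0.5,0],[0,0,0]],[[-2.2,0.9,0],[0,0,0]],[[-3.3,1.3,0],[0,0,0]],[[-4.4,1.7,0],[0,0,0]],[[-4.4,1.7,0],[0,0,0]]])

```text
time: 8.35
tool_pos: [626.0, 81.5, 258.6]
tcp_rot: [-179.7, 0.9, -167.9]
ft_force: [-2.9, 1.9, 1.5]
finger_gap: 16.0
grip_force: 31.5
```

>>> jog_arm(rows=[[[-0.6,0.2,0],[0,0,0]],[[-1.2,0.3,0],[0,0,0]],[[-1.2,0.3,0],[0,0,0]]])

```text
time: 8.65
tool_pos: [626.9, 81.9, 258.6]
tcp_rot: [-179.7, 0.9, -167.9]
ft_force: [-3.5, 2.9, 1.6]
finger_gap: 15.8
grip_force: 31.5
```

>>> jog_arm(rows=[[[-0.6,0.3,0],[0,0,0]],[[-1.2,0.6,0],[0,0,0]],[[-1.2,0.6,0],[0,0,0]]])

```text
time: 8.95
tool_pos: [628.1, 82.5, 258.6]
tcp_rot: [-179.6, 0.9, -167.9]
ft_force: [-3.0, 1.6, 0.2]
finger_gap: 16.0
grip_force: 31.5
```

>>> jog_arm(rows=[[[-0.6,0.2,0],[0,0,0]],[[-1.2,0.3,0],[0,0,0]],[[-1.2,0.3,0],[0,0,0]]])

```text
time: 9.25
tool_pos: [629.2, 83.0, 258.6]
tcp_rot: [-179.6, 0.9, -167.9]
ft_force: [-2.1, 1.0, -0.2]
finger_gap: 15.9
grip_force: 31.4
```

>>> jog_arm(rows=[[[-0.6,0.1,0],[0,0,0]],[[-1.2,0.2,0],[0,0,0]],[[-1.2,0.2,0],[0,0,0]]])

```text
time: 9.55
tool_pos: [630.3, 83.5, 258.7]
tcp_rot: [-179.6, 0.9, -167.9]
ft_force: [-1.6, 1.2, -1.2]
finger_gap: 16.0
grip_force: 31.3
```

>>> jog_arm(rows=[[[-0.6,0.1,0],[0,0,0]],[[-1.2,0.1,0],[0,0,0]],[[-1.2,0.1,0],[0,0,0]]])

```text
time: 9.85
tool_pos: [631.5, 83.9, 258.7]
tcp_rot: [-179.6, 0.9, -167.9]
ft_force: [-3.0, 1.2, -1.6]
finger_gap: 15.8
grip_force: 31.2
```

>>> jog_arm(rows=[[[-0.6,0.1,0],[0,0,0]],[[-1.2,0.1,0],[0,0,0]],[[-1.2,0.1,0],[0,0,0]]])

```text
time: 10.15
tool_pos: [632.6, 84.2, 258.7]
tcp_rot: [-179.6, 0.9, -167.9]
ft_force: [-2.1, 1.4, -2.1]
finger_gap: 15.8
grip_force: 31.2
```

>>> jog_arm(rows=[[[-0.6,0,0],[0,0,0]],[[-1.2,0.1,0],[0,0,0]],[[-1.2,0.1,0],[0,0,0]]])

```text
time: 10.45
tool_pos: [633.8, 84.6, 258.7]
tcp_rot: [-179.6, 0.9, -167.9]
ft_force: [-1.8, 0.5, -3.0]
finger_gap: 15.7
grip_force: 31.1
```

>>> jog_arm(rows=[[[-0.6,0,0],[0,0,0]],[[-1.2,0,0],[0,0,0]],[[-1.2,0,0],[0,0,0]]])

```text
time: 10.75
tool_pos: [635.0, 84.8, 258.8]
tcp_rot: [-179.6, 0.9, -167.9]
ft_force: [-1.3, 1.1, -4.1]
finger_gap: 16.1
grip_force: 31.0
```

>>> jog_arm(rows=[[[-0.6,0,0],[0,0,0]],[[-1.2,0,0],[0,0,0]],[[-1.2,0,0],[0,0,0]]])

```text
time: 11.05
tool_pos: [636.1, 85.0, 258.7]
tcp_rot: [-179.6, 0.9, -167.9]
ft_force: [-2.8, 1.4, -4.3]
finger_gap: 16.0
grip_force: 31.0
```

>>> jog_arm(rows=[[[-0.6,0,0],[0,0,0]],[[-1.2,0,0.5],[0,0,0]],[[-1.2,0,0.5],[0,0,0]]])

```text
time: 11.35
tool_pos: [637.6, 85.3, 258.7]
tcp_rot: [-179.6, 1.0, -167.9]
ft_force: [-1.9, 1.0, -3.8]
finger_gap: 15.9
grip_force: 31.2
```

>>> jog_arm(rows=[[[-0.6,0,0],[0,0,0]],[[-1.2,-0.1,0],[0,0,0]],[[-1.2,-0.1,0],[0,0,0]]])

```text
time: 11.65
tool_pos: [638.6, 85.4, 258.7]
tcp_rot: [-179.6, 0.9, -167.9]
ft_force: [-1.7, 0.5, -1.3]
finger_gap: 15.7
grip_force: 31.2
```

>>> jog_arm(rows=[[[-0.6,-0.1,0],[0,0,0]],[[-1.2,-0.1,0],[0,0,0]],[[-1.2,-0.1,0],[0,0,0]]])

```text
time: 11.95
tool_pos: [639.1, 85.5, 258.6]
tcp_rot: [-179.6, 0.8, -167.9]
ft_force: [-5.8, -0.7, -0.3]
finger_gap: 15.6
grip_force: 31.4
```

>>> jog_arm(rows=[[[-0.6,-0.1,0],[0,0,0]],[[-1.2,-0.2,0],[0,0,0]],[[-1.2,-0.2,0],[0,0,0]]])

```text
time: 12.25
tool_pos: [639.6, 85.6, 258.5]
tcp_rot: [-179.7, 0.8, -167.9]
ft_force: [-9.8, 0.5, 0.8]
finger_gap: 15.9
grip_force: 31.5
```

Run:
```python
from h import *
C[:]=[641.65,51.9]
st(); arc(90,range(5,51,5)); arc(140,range(4,41,4))
```

```text
t 12.25 pos [639.6  85.6 258.5] r 33.8 az 93.4 Frad 1.1 Fcw -9.7 Fz 0.8 gap 15.9 J6 -99.0
5 2.9 0.5 | 10 5.9 0.8 | 15 8.8 0.8 | 20 11.8 0.5 | 25 14.7 -0.0 | 30 17.6 -0.8 | 35 20.4 -1.8 | 40 23.1 -3.1 | 45 25.6 -4.6 | 50 28.0 -6.3 | 
4 1.8 -1.5 | 8 3.5 -3.1 | 12 5.1 -4.9 | 16 6.6 -6.8 | 20 8.0 -8.7 | 24 9.2 -10.8 | 28 10.2 -12.9 | 32 11.1 -15.1 | 36 11.9 -17.3 | 40 12.5 -19.6 |
```

>>> jog_arm(rows=[[[2.9,0.5,0],[0,0,0]],[[5.9,0.8,0],[0,0,0]],[[8.8,0.8,0],[0,0,0]],[[11.8,0.5,0],[0,0,0]],[[14.7,0,0],[0,0,0]],[[17.6,-0.8,0],[0,0,0]],[[20.4,-1.8,0],[0,0,0]],[[23.1,-3.1,0],[0,0,0]],[[25.6,-4.6,0],[0,0,0]],[[28.0,-6.3,0],[0,0,0]]])

```text
time: 13.25
tool_pos: [615.2, 73.6, 258.4]
tcp_rot: [-179.6, 1.0, -167.9]
ft_force: [8.0, 0.7, -3.8]
finger_gap: 15.8
grip_force: 31.0
```

Run:
```python
from h import *
C[:]=[641.65,51.9]
st()
```

```text
t 13.25 pos [615.2  73.6 258.4] r 34.2 az 140.6 Frad -5.7 Fcw 5.6 Fz -3.8 gap 15.8 J6 -100.0
```

>>> jog_arm(rows=[[[1.4,-1.9,0],[0,0,0]],[[2.7,-3.7,0],[0,0,0]],[[4.1,-5.5,0],[0,0,0]],[[5.5,-7.4,0],[0,0,0]],[[6.9,-9.3,0],[0,0,0]],[[8.1,-11.3,0],[0,0,0]],[[9.1,-13.3,0],[0,0,0]],[[10.0,-15.4,0],[0,0,0]],[[10.8,-17.5,0],[0,0,0]],[[10.8,-17.5,0],[0,0,0]]])

```text
time: 14.25
tool_pos: [607.8, 53.5, 258.3]
tcp_rot: [-179.6, 0.9, -167.9]
ft_force: [-0.6, 0.6, 5.5]
finger_gap: 16.1
grip_force: 32.0
```

Run:
```python
from h import *
C[:]=[641.65,51.9]
st()
im,d,c=snap('wrist','w4'); cv2.imwrite('pics/c4.png',cv2.resize(im[90:390,190:500],(775,750),interpolation=cv2.INTER_CUBIC)[:600])
```

```text
t 14.25 pos [607.8  53.5 258.3] r 33.9 az 177.4 Frad 0.6 Fcw 0.6 Fz 5.5 gap 16.1 J6 -102.0
```

View pics/c4.png

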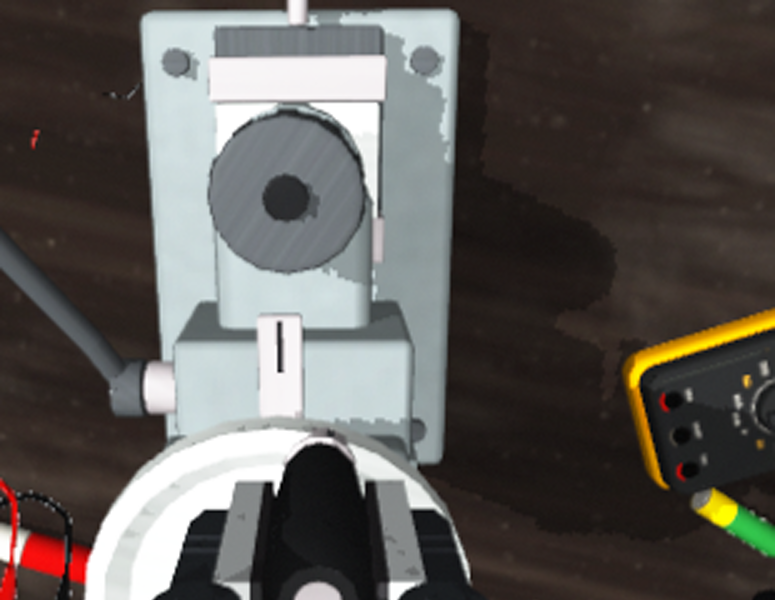

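The crop shows the tongue centre line at crop x≈280 and the handle foot near (320,442), so it is still on the mill's left of the tongue. I'll get the yaw from the base edges.

Run:
```python
from h import *
from scipy.optimize import least_squares
def yaw(n,a,b,z):
    d=px(n,*b,z=z)-px(n,*a,z=z); return np.degrees(np.arctan2(d[1],d[0]))
g=lambda x,y:(190+x/2.5,90+y/2.5)
g3=lambda x,y:(230+x/3,90+y/3)
for z in (18,24):
  print(z,'w4 L',yaw('w4',g(143,20),g(168,435),z),'R',yaw('w4',g(459,20),g(443,455),z), 'front',yaw('w4',g(150,11),g(450,11),z)-90)
  print('w3 L',yaw('w3',g3(180,10),g3(193,445),z))
D=np.load('pics/w4.npy')
for c in ((290,320),(290,340),(290,400),(270,400)): p=px('w4',*g(*c)); print(p.round(1))
for z in (212,): print('tongue line',yaw('w4',g(279.7,318),g(280.7,410),z), px('w4',*g(279.7,318),z=z),px('w4',*g(280.7,410),z=z))
Q=np.array([(647,18.4),(631,19.4),(610.4,39.2),(611.7,68.9),(621.6,78.9),(626.9,81.9),(629.2,83),(631.5,83.9),(633.8,84.6),(636.1,85),(638.6,85.4),(615.2,73.6),(607.8,53.5)])
f=least_squares(lambda c:np.hypot(*(Q-c[:2]).T)-34,[640,51]); print(f.x,f.fun.round(1))
f=least_squares(lambda c:np.hypot(*(Q-c[:2]).T)-c[2],[640,51,34]); print(f.x)
```

```text
18 w4 L 12.255607943961808 R 12.577702080990303 front 12.010663981898531
w3 L 12.57585802278814
24 w4 L 12.255607943961811 R 12.577702080990312 front 12.010663981898546
w3 L 12.575858022788143
[584.4  42.  212.1]
[589.1  42.9 211.4]
[602.9  45.7 212. ]
[603.8  41.2 212. ]
tongue line 11.875936991453846 [584.43312358  39.63812262 212.        ] [605.71458524  44.11349615 212.        ]
[641.65460168  51.61694243] [-0.4 -0.1 -0.4  0.6 -0.1 -0.3 -0.2 -0.2 -0.1 -0.2 -0.1  0.4 -0.1]
[641.3283871   51.68618698  33.74052595]
```

>>> jog_arm(rows=[[[0.6,-2,0.7],[0,0,0]],[[1.0,-4,1.4],[0,0,0]],[[1.2,-6,1.4],[0,0,0]],[[1.3,-7.5,1.4],[0,0,0]],[[1.3,-7.5,1.4],[0,0,0]],[[1.3,-7.5,1.4],[0,0,0]]])

```text
time: 14.9
tool_pos: [608.3, 45.9, 258.2]
tcp_rot: [-179.6, 1.0, -167.9]
ft_force: [-3.0, -0.3, 10.9]
finger_gap: 15.6
grip_force: 32.5
```

Run:
```python
from h import *
C[:]=[641.5,51.65]
st(); import time
for i in range(3):
  r.snapshot('wrist'); st()
```

```text
t 14.9 pos [608.3  45.9 258.2] r 33.7 az -170.2 Frad 3.0 Fcw 0.2 Fz 10.9 gap 15.6 J6 -102.0
t 14.95 pos [608.3  45.9 258.2] r 33.7 az -170.2 Frad 2.3 Fcw 0.9 Fz 10.0 gap 16.2 J6 -102.0
t 15.0 pos [608.3  45.9 258.2] r 33.7 az -170.2 Frad 4.1 Fcw 0.4 Fz 10.6 gap 15.9 J6 -102.0
t 15.05 pos [608.3  45.9 258.2] r 33.7 az -170.2 Frad 3.8 Fcw 1.0 Fz 11.3 gap 15.8 J6 -102.0
```

>>> jog_arm(rows=[[[0.3,-0.5,-1.2],[0,0,0]],[[0.6,-1.0,-2.5],[0,0,0]],[[0.6,-1.3,-2.5],[0,0,0]],[[0.6,-1.3,-2.5],[0,0,0]],[[0.6,-1.3,-2.5],[0,0,0]]])

```text
time: 15.55
tool_pos: [608.0, 45.3, 258.4]
tcp_rot: [-179.7, 0.9, -167.9]
ft_force: [4.3, 2.7, -0.9]
finger_gap: 16.0
grip_force: 31.3
```

Run:
```python
from h import *
C[:]=[641.5,51.65]
st()
im,d,c=snap('wrist','w5'); cv2.imwrite('pics/c5.png',cv2.resize(im[190:350,250:380],None,fx=4.6,fy=4.6,interpolation=cv2.INTER_CUBIC)[:600])
```

```text
t 15.55 pos [608.   45.3 258.4] r 34.1 az -169.3 Frad -4.7 Fcw 1.8 Fz -0.9 gap 16.0 J6 -103.0
```

View pics/c5.png

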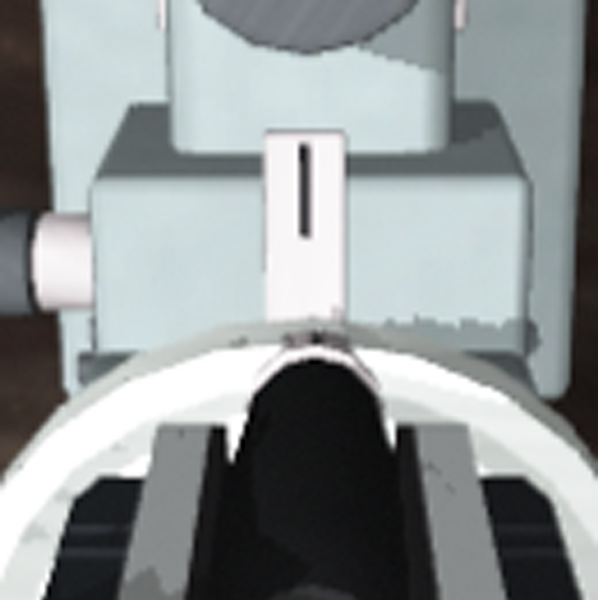

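The crop shows the tongue centre at x≈306 and the handle foot centre at about 317. That leaves roughly 1.1 mm anticlockwise, which agrees with the tool reading.

>>> jog_arm(rows=[[[-0.2,-0.4,0],[0,0,0]],[[-0.5,-0.8,0],[0,0,0]],[[-0.5,-0.9,0],[0,0,0]],[[-0.5,-0.9,0],[0,0,0]]])

```text
time: 16.0
tool_pos: [608.4, 44.5, 258.5]
tcp_rot: [-179.6, 0.9, -167.9]
ft_force: [4.0, 2.7, -3.9]
finger_gap: 16.0
grip_force: 31.3
```

Run:
```python
from h import *
C[:]=[641.5,51.65]
for i in range(3): st(); r.snapshot('top')
```

```text
t 16.0 pos [608.4  44.5 258.5] r 33.9 az -167.8 Frad -4.5 Fcw 1.8 Fz -3.9 gap 16.0 J6 -103.0
t 16.05 pos [608.4  44.4 258.5] r 33.9 az -167.7 Frad -4.2 Fcw 2.3 Fz -2.8 gap 16.0 J6 -103.0
t 16.1 pos [608.4  44.5 258.5] r 33.9 az -167.8 Frad -5.5 Fcw 2.1 Fz -3.2 gap 16.0 J6 -103.0
```

>>> jog_arm(rows=[[[0,0,0],[0,0,0]],[[0,0,0],[0,0,0]],[[0,0,0],[0,0,0]],[[0,0,-25],[0,0,0]],[[0,0,-70],[0,0,0]],[[0,0,-70],[0,0,0]],[[0,0,-70],[0,0,0]]], grip=45)

```text
time: 16.85
tool_pos: [608.1, 44.4, 331.4]
tcp_rot: [-179.6, 1.1, -167.9]
ft_force: [-0.1, 0.4, -0.4]
finger_gap: 45.0
grip_force: 0.0
```

Run:
```python
from h import *
C[:]=[641.5,51.65]
st(); im,d,c=snap('wrist','w6'); print(r.sense()['tcp_rot'])
cv2.imwrite('pics/c6.png',cv2.resize(im[100:300,230:430],None,fx=3,fy=3,interpolation=cv2.INTER_CUBIC))
for n,p in dict(C=[641.5,51.65,240],foot=[608.3,44.4,241],top=[608.3,44.4,287],tongue=[585,39.5,212]).items(): print(n,np.array(proj('w6',p)).round(1),((np.array(proj('w6',p))-[230,100])*3).round(0))
```

```text
t 16.85 pos [608.1  44.4 331.4] r 34.2 az -167.8 Frad -0.0 Fcw 0.4 Fz -0.4 gap 45.0 J6 -103.0
[-179.61454729    0.94581802 -167.92581584]
C [318.  280.9] [264. 543.]
foot [317.8 236.9] [263. 411.]
top [317.4 261.9] [262. 486.]
tongue [318.1 194.9] [264. 285.]
```

View pics/c6.png

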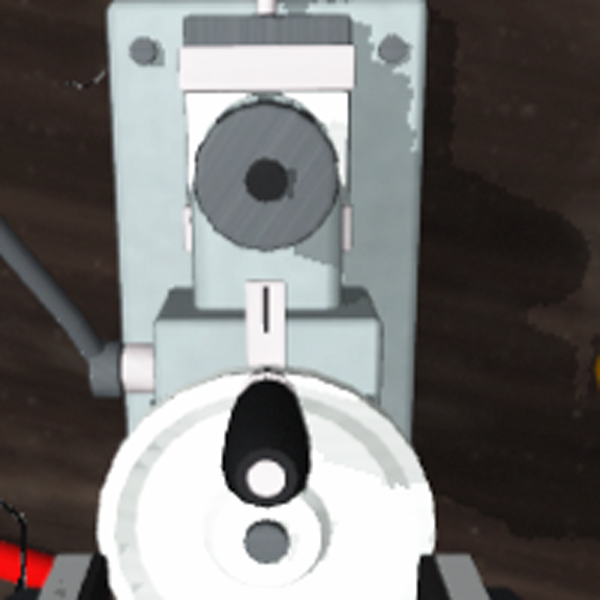

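The hub (267,541), handle top (266,478), tongue line (266,310) and motor (266,180) all line up on one column, so the handle stands over the tongue. Next is the lever.

>>> jog_arm(rows=[[[20,-33,0],[0,0,0]],[[40,-66,0],[0,0,0]],[[58,-95,0],[0,0,0]],[[58,-95,30],[0,0,0]],[[58,-95,60],[0,0,0]],[[58,-95,90],[0,0,0]],[[58,-95,90],[0,0,0]],[[58,-95,90],[0,0,0]]], grip=0)

```text
time: 17.7
tool_pos: [571.0, -60.5, 237.8]
tcp_rot: [-179.7, 0.7, -167.9]
ft_force: [0.1, 0.0, 0.6]
finger_gap: 0.1
grip_force: 0.0
```

Run:
```python
from h import *
s=r.sense(); print(s['tool_pos'],s['ft_force'],s['finger_gap'])
k,P=cam('w6'); D=np.load('pics/w6.npy'); v,u=np.mgrid[0:480,0:640]
X=np.stack([(u-k[2])/k[0]*D,(v-k[3])/k[1]*D,D],-1)@P[:3,:3].T+P[:3,3]; X=X[D>0]
m=(np.abs(X[:,0]-577)<16)&(np.abs(X[:,1]+60)<16)&(X[:,2]>110)&(X[:,2]<200); B=X[m]; print(len(B),B.mean(0),B[:,2].max(),B.min(0),B.max(0))
```

```text
[570.98294417 -60.47094835 237.75618647] [0.10014457 0.03852513 0.61905162] 0.07594599342607614
571 [578.62396708 -55.87646199 169.13811361] 176.7448109872086 [567.27737832 -68.39272269 156.68538669] [592.94920596 -44.02714872 176.74481099]
```

>>> jog_arm(rows=[[[-3,1,25],[0,0,0]],[[-3,1,48],[0,0,0]],[[-3,1,60],[0,0,0]],[[-3,1,68],[0,0,0]],[[-3,1,76],[0,0,0]],[[-2,1,84],[0,0,0]],[[-1,1,92],[0,0,0]],[[0,1,100],[0,0,0]],[[0,1,106],[0,0,0]],[[0,1,112],[0,0,0]]])

```text
time: 18.7
tool_pos: [573.6, -60.0, 126.3]
tcp_rot: [-179.6, 0.9, -167.9]
ft_force: [-0.8, 0.5, 0.8]
finger_gap: 0.1
grip_force: 0.5
```

Run:
```python
from h import *
s=r.sense(); print(s['tool_pos'],s['ft_force'])
```

```text
[573.5867122  -59.95270891 126.31406495] [-0.78289734  0.51772315  0.83891788]
```

>>> jog_arm(rows=[[[0,0,2],[0,0,0]],[[0,0,4],[0,0,0]],[[0,0,6],[0,0,0]],[[0,0,6],[0,0,0]]])

```text
time: 19.1
tool_pos: [573.8, -59.9, 120.7]
tcp_rot: [-179.6, 0.9, -167.9]
ft_force: [0.5, 0.1, -0.9]
finger_gap: -0.2
grip_force: 0.1
```

>>> jog_arm(rows=[[[0,0,1.5],[0,0,0]],[[0,0,3],[0,0,0]],[[0,0,3],[0,0,0]]])

```text
time: 19.4
tool_pos: [573.9, -59.9, 117.8]
tcp_rot: [-179.6, 0.9, -167.9]
ft_force: [0.6, 0.7, 0.8]
finger_gap: -0.3
grip_force: 0.2
```

>>> jog_arm(rows=[[[0,0,1.5],[0,0,0]],[[0,0,3],[0,0,0]],[[0,0,3],[0,0,0]]])

```text
time: 19.7
tool_pos: [573.8, -60.0, 114.6]
tcp_rot: [-179.6, 0.9, -167.9]
ft_force: [0.6, 0.9, 0.9]
finger_gap: -0.3
grip_force: 0.3
```

>>> jog_arm(rows=[[[0,0,1.5],[0,0,0]],[[0,0,3],[0,0,0]],[[0,0,3],[0,0,0]]])

```text
time: 20.0
tool_pos: [573.8, -60.0, 111.5]
tcp_rot: [-179.6, 0.9, -167.9]
ft_force: [0.5, 0.3, 0.8]
finger_gap: -0.1
grip_force: 0.3
```

Run:
```python
from h import *
snap('scene','s1'); k,P=cam('s1'); D=np.load('pics/s1.npy'); v,u=np.mgrid[0:480,0:640]
X=np.stack([(u-k[2])/k[0]*D,(v-k[3])/k[1]*D,D],-1)@P[:3,:3].T+P[:3,3]; im=cv2.imread('pics/s1.png')
m=(D>0)&(np.abs(X[...,0]-572)<25)&(np.abs(X[...,1]+62)<14)&(X[...,2]>60)&(X[...,2]<200)
for z in range(70,200,8):
  w=m&(X[...,2]>=z)&(X[...,2]<z+8)
  if w.any(): print(z,w.sum(),X[w].mean(0).round(0),im[w].mean(0).round(0))
```

```text
86 2 [566. -67.  93.] [95. 94. 90.]
94 20 [564. -69.  99.] [54. 53. 52.]
102 40 [565. -67. 106.] [67. 67. 65.]
110 24 [568. -65. 114.] [128. 129. 126.]
118 38 [568. -67. 122.] [106. 106. 104.]
126 48 [567. -68. 130.] [106. 106. 104.]
134 42 [568. -68. 139.] [97. 96. 94.]
142 42 [566. -66. 146.] [96. 96. 93.]
150 26 [562. -63. 155.] [58. 56. 53.]
158 43 [564. -63. 162.] [50. 47. 45.]
166 38 [566. -64. 169.] [45. 43. 41.]
174 46 [566. -65. 178.] [51. 49. 47.]
182 37 [558. -63. 186.] [54. 52. 49.]
190 37 [556. -61. 194.] [47. 46. 43.]
198 7 [557. -61. 199.] [43. 42. 40.]
```

>>> jog_arm(rows=[[[0,0,1],[0,0,0]],[[0,0,2],[0,0,0]],[[0,0,2],[0,0,0]]])

```text
time: 20.35
tool_pos: [573.9, -60.0, 109.7]
tcp_rot: [-179.6, 0.9, -167.9]
ft_force: [-0.1, -0.1, 1.3]
finger_gap: 0.2
grip_force: 0.3
```

>>> jog_arm(rows=[[[0,0,1.5],[0,0,0]],[[0,0,3],[0,0,0]],[[0,0,3],[0,0,0]]])

```text
time: 20.65
tool_pos: [573.9, -60.0, 106.6]
tcp_rot: [-179.6, 0.9, -167.9]
ft_force: [0.2, -1.0, 0.4]
finger_gap: 0.2
grip_force: 0.3
```

>>> jog_arm(rows=[[[0,0,1.5],[0,0,0]],[[0,0,3],[0,0,0]],[[0,0,3],[0,0,0]]])

```text
time: 20.95
tool_pos: [574.5, -60.1, 104.4]
tcp_rot: [-179.6, 1.0, -167.9]
ft_force: [-0.1, 0.9, 4.6]
finger_gap: -0.1
grip_force: 2.5
```

Biting at about z 105. I'll press on.

>>> jog_arm(rows=[[[0,0,1],[0,0,0]],[[0,0,2],[0,0,0]],[[0,0,2],[0,0,0]],[[0,0,2],[0,0,0]]])

```text
time: 21.35
tool_pos: [574.9, -60.2, 103.3]
tcp_rot: [-179.6, 1.0, -167.9]
ft_force: [-1.8, 1.0, 8.8]
finger_gap: 0.2
grip_force: 4.7
```

>>> jog_arm(rows=[[[0,0,0.5],[0,0,0]],[[0,0,1],[0,0,0]],[[0,0,1],[0,0,0]]])

```text
time: 21.65
tool_pos: [575.1, -60.2, 102.7]
tcp_rot: [-179.6, 1.0, -167.9]
ft_force: [-3.1, 0.7, 12.2]
finger_gap: -0.1
grip_force: 6.0
```

>>> jog_arm(rows=[[[0,0,0.5],[0,0,0]],[[0,0,0.9],[0,0,0]],[[0,0,0.9],[0,0,0]],[[0,0,0.9],[0,0,0]],[[0,0,0.9],[0,0,0]]])

```text
time: 22.15
tool_pos: [575.3, -60.3, 102.2]
tcp_rot: [-179.6, 1.1, -167.9]
ft_force: [-2.9, 0.8, 13.8]
finger_gap: 0.1
grip_force: 7.1
```

>>> jog_arm(rows=[[[0,0,-4],[0,0,0]],[[0,0,-20],[0,0,0]],[[0,0,-50],[0,0,0]],[[0,0,-90],[0,0,0]],[[0,0,-90],[0,0,0]]])

```text
time: 22.65
tool_pos: [575.9, -60.5, 197.4]
tcp_rot: [-179.4, 1.4, -167.9]
ft_force: [0.5, -0.4, 0.7]
finger_gap: 0.2
grip_force: 0.0
```

Run:
```python
from h import *
snap('scene','s2'); s=r.sense(); print(s['time'],s['tool_pos'],s['ft_force'])
for n in ('s1','s2'):
  k,P=cam(n); D=np.load('pics/%s.npy'%n); v,u=np.mgrid[0:480,0:640]
  X=np.stack([(u-k[2])/k[0]*D,(v-k[3])/k[1]*D,D],-1)@P[:3,:3].T+P[:3,3]
  m=(D>0)&(np.abs(X[...,0]-572)<22)&(np.abs(X[...,1]+62)<14)&(X[...,2]>70)&(X[...,2]<125); print(m.sum(),X[m].mean(0),X[m][:,2].max(),X[m][:,2].min())
  m=(D>0)&(np.abs(X[...,0]-608)<25)&(np.abs(X[...,1]-44)<20)&(X[...,2]>262)&(X[...,2]<292); print('handle',m.sum(),X[m].mean(0) if m.any() else '')
```

```text
22.7 [574.84085326 -60.25881269 194.53236666] [ 0.18727831 -0.27552844  0.31255444]
119 [566.38161989 -67.10001413 110.75899746] 124.94311594255714 93.2312732278615
handle 0 
86 [570.86877666 -63.48482256  99.39840577] 106.41084194642423 87.55008359011225
handle 0
```

```bash
python3 -c "
from bench import r
print(r.hand_in())"
```

```text
the job is handed in; nothing more can be done
None
```

The job is handed in at about 23 s: I turned the wheel clockwise to a gentle stop (about 10 N at the handle) and back anticlockwise only to the tongue, where the camera showed it in line, then pressed the lock lever until it bit and home at about 14 N; the judge's verdict was not shown.

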